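# Shut and bolt the parts box

### The job

Close up the parts box: first push its sliding shutter fully shut. Then press the sprung safety catch bar down with one fingertip and, keeping it down all the while, push the bolt's upright fin with the other fingertip until the bolt is fully home in the shutter's keeper; only then let the catch spring back up to lock it. Use fingertips only, and leave the solder reel and the two glass dishes (one stands on the box) where they are.

Things in the scene. Friction and masses are not known exactly. Their poses are not given: they have to be found in the camera images.
- parts_box: Wooden box fixed to the desk, 250 (y) x 210 (x) mm, deck 50 high. Origin at desk level, mid-width, 110 behind its front edge; x points from the front (robot's side) to the rear, y left, z up. 'Box' below: (x, y, height) in this frame, mm. Bolt and catch lie on the front part; the shutter, top face 56 high, covers the rear right chamber. Only fin, catch bar and keeper (87) stand over 80.
- shutter_grip (a point): Middle of the top edge of the shutter's grip: an upright dark steel rib, 50 mm long (box x 35 to 85), 10 thick (y), 24 tall, top 80 above the desk; at box (60, -21.5, 80) when shut. To shut, push its left face toward the box's -y (right). On both sides of the rib the surface is flat, 58 mm high at most.
- shutter_slide (a joint): Opening of the aluminium shutter in m along the box's +y (left): 0 = fully shut on its stop, 0.09 = open. Starts ajar. Friction about 1.5 N; stays where it is left. While it is ajar the keeper on it is out of line and stops the bolt.
- bolt: Steel bolt, a 10 mm round bar along the box's x. Origin on the bar's axis under its fin; at box (-64, -50, 69) when withdrawn. The upright dark fin is 6 mm thick (x), 34 wide (y), its top 39 above the origin (108 above the desk). Push its front (robot-side) face toward the box's +x. Nothing in front of the fin is higher than 74 above the desk. The catch blocks the bolt unless held down.
- bolt_slide (a joint): Travel of the bolt in m along the box's +x: 0 = withdrawn, 0.036 = fully home on its stop. Friction about 2 N. The catch can spring up behind its last tooth, and lock it, only beyond 0.032.
- catch: Safety catch: a dark grooved steel press bar, 92 mm long (box x -103.5 to -11.5), 32 wide (y -2 to 30), parallel to the bolt and left of it; its centre line is 64 mm from the bolt's. Origin in the middle of its top face, at box (-57.5, 14, 95) when up. It goes straight down wherever it is pressed; a fingertip may slide along it.
- catch_slide (a joint): How far the bar is pressed down, m: 0 = up, 0.010 = on its stop (top then 85 mm above the desk). The spring takes 4 N to start, 7 N at the stop. The bolt is free while it is pressed more than about 0.007; let go, it springs up.
- solder_reel: Solder reel, 55 mm across and 35 mm high, standing loose on the desk to the left of the box. Leave alone.
- dish_1: Small round glass dish, 43 mm across, 10 mm high, standing loose on the box's deck at its right front, right of the bolt (about box x -55, y -101, height 50). Origin under its centre. Leave alone.
- dish_2: Round glass dish, 62 mm across, 10 mm high, loose on the desk at the right of the box. Leave alone.

How it is judged:
By the outcome, as a careful person would: the job done as asked, in the order asked, and still so for the second after the job is handed in, with the robot touching nothing.
It also fails if it takes over 51 s, if anything falls off the work surface, if the arm or the gripper's body presses on something with over 40 N, if the wrist force passes 120 N, or if a joint passes its speed limit or range.

### The arm

A 7-joint arm with a two-finger parallel gripper is mounted at the origin on a cart in front of the work surface, level with it; the furniture and walls round the work are solid. World frame = base frame: x ahead of the robot, y to its left, z up, the work surface at z = 0. Lengths are in m, angles in rad, forces in N, time in s.
With the tool pointing down it reaches from about 0.4 to 0.85 m from the base axis. Payload 4.5 kg.
Tool frame: the origin (TCP) lies midway between the tips of the shut fingers; the grasp point (between the pads) lies 19 mm behind it (hold_point_z is the distance from the TCP to the grasp point, in m); z points along the fingers, y is the direction in which the jaws open and shut (so a half turn about z gives the same grasp; the last joint's range is limited). The gripper opens to 88 mm and grips with 3 to 60 N. Pads are 18 mm wide; open, the fingers measure 123 mm over their backs; the gripper's body (75 mm by 187 mm) begins 45 mm behind the grasp point.
Start: joints at [1.256, 0.689, -0.195, 1.565, 0.157, 0.902, -0.215], TCP at [0.214, -0.587, 0.239] pointing down, gripper open.
Joint ranges: [-3.01, 3.01], [-0.46, 2.08], [-1.47, 1.51], [0.13, 2.56], [-1, 4.14], [0.04, 2.09], [-2.66, 2.66]. Speed limits (rad/s): [2.57, 2.57, 3.14, 3.14, 3.14, 3.14, 3.14].

### API

Orientations are given as a rotation vector (axis times angle).
In Python, from cell import get_obs, grab_frame, close_job, hold_point_z gives the robot as it stands.
- The arm moves only by the tool move_arm, never from a script. Its argument "rows" is a list of rows, each a list of 3 entries, a list of its own where there are three numbers: the closure, from -1 (fully open) to 1 (shut), then the shift along the tool's x, y, z in mm, then the turn about the tool's z in degrees. A call has 1 to 8 rows; each row is the pose to reach, as a shift and turn from the pose commanded when the call began, along the tool's axes at that moment; what a row does not reach only later rows make up. A row lasts 1/12 s, in which the tool goes at most 41.7 mm and 7.16 degrees, less where a joint would pass 70% of its speed; a pose out of reach is approached as far as the arm can. A call with a gripper value outside its range is refused whole. The fingers move at their own pace and stop on an object; "newtons" is the grip in N (left out, the last holds). Time passes only in rows, so rows that repeat a pose let the fingers close. It gives the time, the measured TCP pose, the force and the opening at its end, in the units of the state.
- get_obs(): the state, without advancing time (a new reading comes with each control period).
- grab_frame(name): name is "scene" or "top" or "wrist"; returns a dict with "pixels" (480x640x3 uint8, blue, green, red), "camera_matrix" (3x3 intrinsics, pixels), "T" (4x4, takes a point from camera to world coordinates). Camera axes: x right, y up, looking along -z (the intrinsics and any distortion apply to the point x, -y, -z); pixel columns grow to the right and rows downward; lengths in m; the calibration is good to about 2 mm. A picture is of the moment at which its call begins. There is no depth.
- close_job(): hands the job in, once; it reports no verdict.
The state is a dict: "t": time; "joint_pos": joint angles; "joint_vel": joint speeds; "tau": joint torques, N m; "position": TCP position; "orientation": TCP orientation; "contact_force": force on the tool from outside, world axes, zero at the start; "moment": the same for the moment, N m; "finger_gap": finger opening in m.
Only numpy, scipy, OpenCV 4.12 (cv2) and the standard library are available. Lean on these libraries where they do the work, as an engineer would, in place of code of your own. Each camera call takes 0.05 s, during which the arm holds its last target. There are 200 camera calls.

## Working session

There is one attempt and no reset: what is moved stays moved. The work goes in short steps, Python scripts to look and compute and a tool call to move; the robot and the scene stay as the last step left them, time stands still between calls to the robot, and variables do not carry over. Pictures are saved under pics/ and viewed, about 8 in all and at most 12, crops included, and the job is handed in when it is done.

Besides the shell and the picture viewer there is one more tool, called after "Emit:" in YAML: its name, and indented under it one key for each argument. move_arm: Moves the arm, as the interface text tells. Its arguments: {"type":"object","properties":{"rows":{"type":"array"},"newtons":{"type":"number"}},"required":["rows"]}

```bash
mkdir -p pics; ls; python3 - <<'E'
from cell import *
import cv2
o=get_obs();print({k:o[k] for k in("t","position","orientation","contact_force","finger_gap")},hold_point_z)
for n in("scene","top"):
    f=grab_frame(n);cv2.imwrite(f"pics/{n}0.png",f["pixels"]);print(n,f["camera_matrix"],f["T"],[k for k in f])
E
```

```text
pics
{'t': 0.0, 'position': array([ 0.21334967, -0.58678906,  0.23791452]), 'orientation': array([-3.09216594e+00, -5.44970538e-01,  6.50932033e-04]), 'contact_force': array([-0.51382747,  0.05489146,  0.62062518]), 'finger_gap': 0.08825425537763477} 0.0187
scene [[607.77670461   0.         311.367172  ]
 [  0.         607.77670461 233.1275245 ]
 [  0.           0.           1.        ]] [[-0.52796335  0.41999914 -0.73814323 -0.4616221 ]
 [-0.84918301 -0.27330963  0.45187395  0.56129442]
 [-0.01195498  0.86539157  0.50095359  0.7724406 ]
 [ 0.          0.          0.          1.        ]] ['pixels', 'camera_matrix', 'T']
top [[462.70473088   0.         318.0619684 ]
 [  0.         462.70473088 239.9254994 ]
 [  0.           0.           1.        ]] [[ 0.03812413  0.97886203 -0.20093701  0.39141822]
 [-0.99926171  0.03830134 -0.00300715 -0.08458472]
 [ 0.00475257  0.20090331  0.97959955  0.9691091 ]
 [ 0.          0.          0.          1.        ]] ['pixels', 'camera_matrix', 'T']
```

View pics/top0.png

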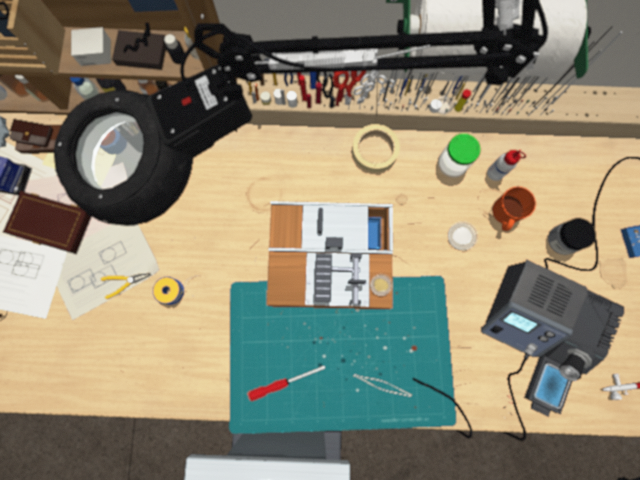

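View pics/scene0.png

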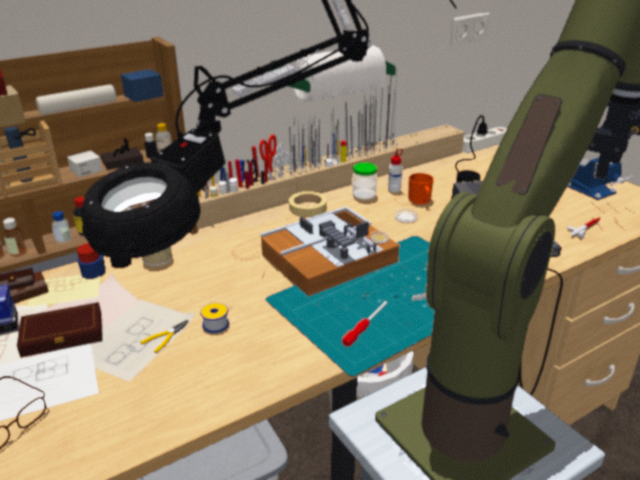

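The top view shows the box at px (268–393, 203–308), with the shutter rib at (320,220), keeper (334,243), catch bar (322,277) and fin (355,280). I'll zoom in on the box.

```bash
cat > h.py <<'E'
import numpy as np, cv2
from cell import *
def ray(f,u,v,z):
    K,T=f["camera_matrix"],f["T"]
    d=np.linalg.inv(K)@[u,v,1]; d=T[:3,:3]@[d[0],-d[1],-d[2]]; o=T[:3,3]
    return o+d*(z-o[2])/d[2]
def proj(f,p):
    K,T=f["camera_matrix"],f["T"]
    c=T[:3,:3].T@(np.array(p)-T[:3,3]); c=K@[c[0],-c[1],-c[2]]
    return c[:2]/c[2]
E
python3 - <<'E'
from h import *
f=grab_frame("top");im=f["pixels"]
c=cv2.resize(im[192:320,255:407],None,fx=5,fy=5,interpolation=cv2.INTER_CUBIC)[:600]
cv2.imwrite("pics/c1.png",c)
for p in [(268,308),(393,307),(270,203),(392,205)]: print(p,ray(f,*p,.05))
E
```

```text
(268, 308) [0.43948152 0.01144017 0.05      ]
(393, 307) [ 0.45088395 -0.23447759  0.05      ]
(270, 203) [0.65368511 0.02015172 0.05      ]
(392, 205) [ 0.65934164 -0.2312521   0.05      ]
```

View pics/c1.png

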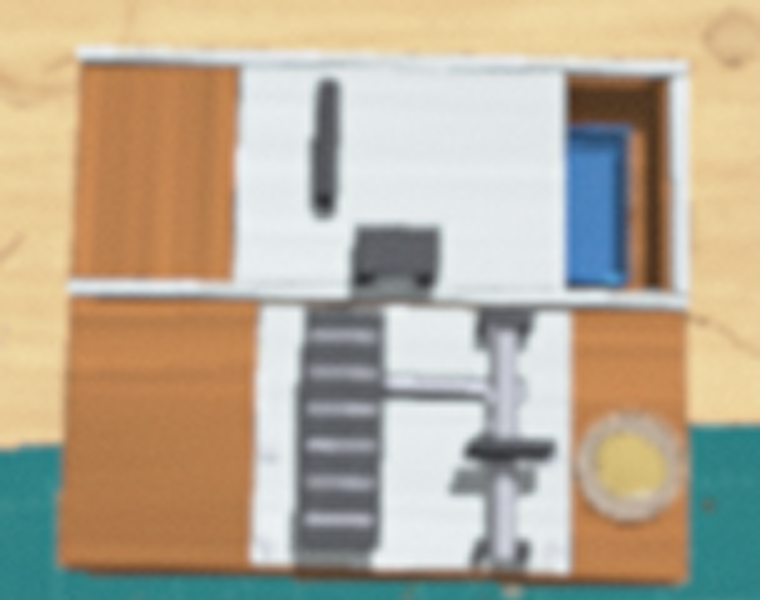

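The crop shows the deck's front corners at (58,568) and (688,580). The catch bar top spans about (305–385,308) to (293–378,550), the fin is at (465–555,447), and the rib top runs from about (329,80) to (322,215). The shutter is open by roughly 50–60 mm. Next I'll fit the box pose.

```bash
python3 - <<'E'
from h import *
from scipy.optimize import least_squares
f=grab_frame("top")
P=[((58,567),(-110,125,50)),((688,580),(-110,-125,50)),((305,308),(-11.5,30,95)),((385,308),(-11.5,-2,95)),((293,550),(-103.5,30,95)),((378,550),(-103.5,-2,95)),((510,447),(-64,-50,108))]
px=np.array([[255+(a[0]-2)/5,192+(a[1]-2)/5] for a,_ in P]);B=np.array([b for _,b in P])/1000
def w(q,b): c,s=np.cos(q[2]),np.sin(q[2]); return np.array([q[0]+c*b[0]-s*b[1],q[1]+s*b[0]+c*b[1],b[2]])
r=lambda q: np.concatenate([proj(f,w(q,b))-p for b,p in zip(B,px)])
s=least_squares(r,[.55,-.11,0]);print(s.x,np.degrees(s.x[2]));print(s.fun.reshape(-1,2).round(2))
q=s.x
for a in [(329,82),(323,212)]:
    p=ray(f,255+(a[0]-2)/5,192+(a[1]-2)/5,.080)-np.array([q[0],q[1],0]);c,ss=np.cos(q[2]),np.sin(q[2])
    print("rib box",c*p[0]+ss*p[1],-ss*p[0]+c*p[1])
o=get_obs();from scipy.spatial.transform import Rotation as R
print(R.from_rotvec(o["orientation"]).as_matrix().round(3))
E
```

```text
[ 0.55679743 -0.10662064  0.01422168] 0.8148420125826913
[[-0.75  0.05]
 [ 0.13  0.55]
 [-0.72 -0.18]
 [-0.03  0.23]
 [ 0.44 -0.31]
 [ 0.48  0.1 ]
 [ 0.4  -0.44]]
rib box 0.08229052296151915 0.0214207812445019
rib box 0.02929558946314958 0.022567952056229846
[[ 0.94   0.342 -0.   ]
 [ 0.342 -0.94   0.001]
 [-0.    -0.001 -1.   ]]
```

```bash
cat >> h.py <<'E'
from scipy.spatial.transform import Rotation as R
Q=[0.5568,-0.1066,0.0142]
def b2w(b,q=Q):
    c,s=np.cos(q[2]),np.sin(q[2]);x,y,z=np.array(b)/1000
    return np.array([q[0]+c*x-s*y,q[1]+s*x+c*y,z])
def w2b(p,q=Q):
    c,s=np.cos(q[2]),np.sin(q[2]);x,y=p[0]-q[0],p[1]-q[1]
    return np.array([c*x+s*y,-s*x+c*y,p[2]])*1000
def go(b,q=Q):
    o=get_obs();M=R.from_rotvec(o["orientation"]).as_matrix()
    yaw=np.degrees(np.arctan2(M[1,0],M[0,0]))
    print("t",o["t"],"box now",w2b(o["position"],q).round(1),"shift",(M.T@(b2w(b,q)-o["position"])*1000).round(1),"turn",round(yaw-np.degrees(q[2]),2),"F",o["contact_force"].round(1),"gap",round(o["finger_gap"],4))
E
python3 - <<'E'
from h import *
go((-10,-18,250))
A=grab_frame("scene");B=grab_frame("top")
def Pm(f):
    T=np.linalg.inv(f["T"]);return f["camera_matrix"]@np.diag([1,-1,-1])@T[:3]
for a,b in [((355,40),(515,50)),((210,105),(238,50)),((140,210),(120,155))]:
    X=cv2.triangulatePoints(Pm(A),Pm(B),np.float64(a).reshape(2,1),np.float64(b).reshape(2,1));print((X[:3]/X[3]).ravel())
E
```

```text
t 0.2 box now [-350.1 -475.5  238.2] shift [ 471.5 -320.4  -11.5] turn 19.17 F [ 0.3 -0.7  0.8] gap 0.0878
[ 0.76109002 -0.32166311  0.43915805]
[0.8130816  0.04975876 0.33204818]
[0.69351615 0.27803756 0.1796942 ]
```

Emit:
move_arm:
  rows:
    - [-1,[35,-23,-1],7]
    - [-1,[70,-47,-2],14]
    - [-1,[104,-70,-3],19]
    - [-1,[138,-93,-4],19]
    - [-1,[172,-116,-5],19]
    - [-1,[206,-139,-6],19]
    - [-1,[240,-162,-6],19]
    - [-1,[270,-184,-7],19]

```text
t: 0.97
position: [0.4061, -0.3198, 0.2459]
orientation: [-3.141, -0.029, -0.001]
contact_force: [0.2, -0.4, -0.0]
finger_gap: 0.0885
```

```bash
python3 -c "
from h import *
go((-10,-18,250))"
```

```text
t 0.9667 box now [-153.7 -211.   245.9] shift [ 144.6 -192.4   -4. ] turn 0.25 F [ 0.2 -0.4 -0. ] gap 0.0885
```

Emit:
move_arm:
  rows:
    - [-1,[24,-32,0],0]
    - [-1,[48,-64,0],0]
    - [-1,[72,-96,-1],0]
    - [-1,[96,-128,-2],0]
    - [-1,[120,-160,-3],0]
    - [-1,[144,-192,-4],0]
    - [-1,[144,-192,-4],0]
    - [-1,[144,-192,-4],0]

```text
t: 1.63
position: [0.5466, -0.1244, 0.2496]
orientation: [-3.14, -0.037, -0.001]
contact_force: [-0.5, -0.2, 0.5]
finger_gap: 0.0882
```

```bash
python3 - <<'E'
from h import *
go((-10,-18,250))
f=grab_frame("wrist");cv2.imwrite("pics/w1.png",f["pixels"])
np.savez("w1.npz",**f);print(f["T"][:3,3])
E
```

```text
t 1.6333 box now [-10.4 -17.7 249.6] shift [ 0.4  0.3 -0.4] turn 0.53 F [-0.5 -0.2  0.5] gap 0.0882
[ 0.62344304 -0.12285262  0.39507079]
```

View pics/w1.png

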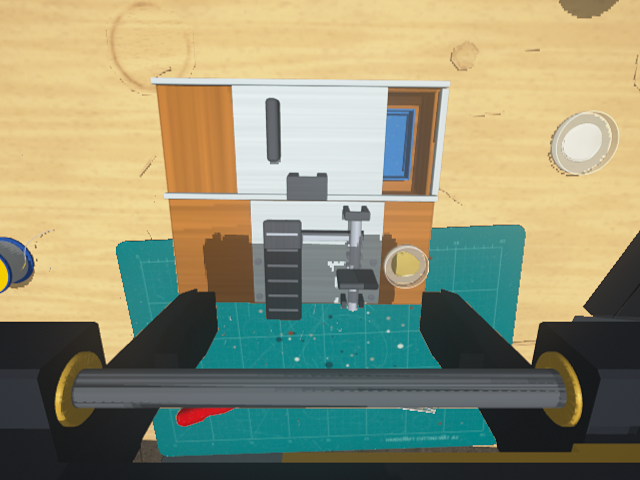

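The wrist view shows the catch bar (264–302, 221–319), fin (336–378, 268–290), rib (266–280, 97–163) and dish 1 at (406,266). I'll check the box-pose fit by projecting known points into it.

```bash
python3 - <<'E'
from h import *
f=dict(np.load("w1.npz"))
for n,b in dict(catchRL=(-11.5,30,95),catchRR=(-11.5,-2,95),catchFL=(-103.5,30,95),catchFR=(-103.5,-2,95),finL=(-61,-33,108),finR=(-61,-67,108),deckFL=(-110,125,50),deckFR=(-110,-125,50),ribRL=(85,27,80),ribFR=(35,17,80),ribFL=(35,27,80)).items(): print(n,proj(f,b2w(b)).round(1))
im=f["pixels"];im=im[85:325,150:450];cv2.imwrite("pics/w1c.png",cv2.resize(im,None,fx=2.6,fy=2.5,interpolation=cv2.INTER_CUBIC))
E
```

```text
catchRL [261.  222.4]
catchRR [299.8 222.8]
catchFL [264.7 321.9]
catchFR [300.4 322.2]
finL [336.7 284.8]
finR [377.7 285.2]
deckFL [177.6 304.5]
deckFR [423.6 306.7]
ribRL [263.1  98.6]
ribFR [277.3 163.4]
ribFL [265.2 163.3]
```

View pics/w1c.png

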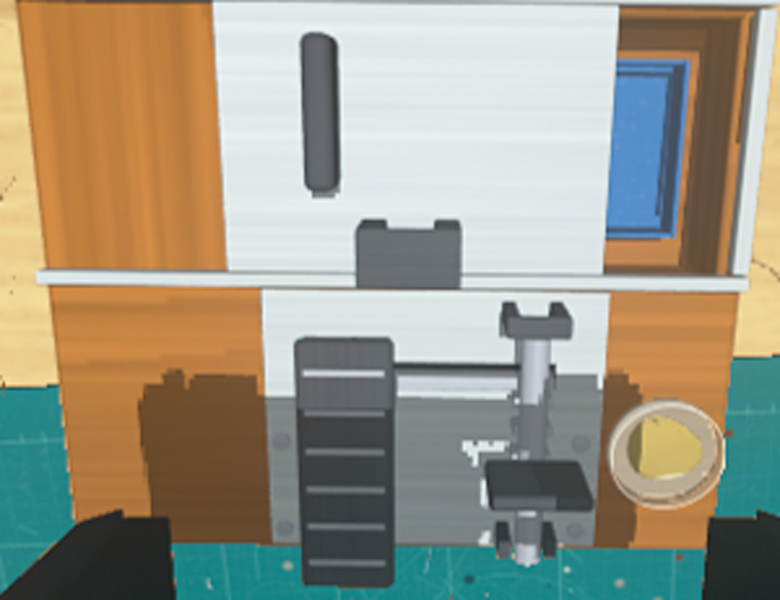

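```bash
sed -i 's/^Q=.*/Q=[0.5578,-0.1073,0.0142]/' h.py; python3 -c "
from h import *
go((60,58,150));go((60,58,67))"
```

```text
t 1.6833 box now [-12.9 -19.7 249.5] shift [ 73.3 -77.3  99.5] turn 0.28 F [ 0.2 -0.6  0.1] gap 0.0884
t 1.6833 box now [-12.9 -19.7 249.5] shift [ 73.3 -77.4 182.5] turn 0.28 F [ 0.2 -0.6  0.1] gap 0.0884
```

Emit:
move_arm:
  rows:
    - [1,[24,-26,25],0]
    - [1,[48,-52,50],0]
    - [1,[72,-77,70],0]
    - [1,[72,-77,100],0]
    - [1,[72,-77,100],0]
    - [1,[72,-77,100],0]
    - [1,[72,-77,100],0]
    - [1,[72,-77,100],0]
  newtons: 20

```text
t: 2.35
position: [0.6163, -0.052, 0.1517]
orientation: [3.14, 0.022, 0.004]
contact_force: [0.2, -1.0, 0.1]
finger_gap: 0.0372
```

```bash
python3 -c "
from h import *
go((60,58,67))
f=grab_frame('wrist');cv2.imwrite('pics/w2.png',f['pixels'])
go((60,58,67))"
```

```text
t 2.35 box now [ 59.3  54.4 151.7] shift [ 0.5 -3.7 84.7] turn -0.02 F [ 0.2 -1.   0.1] gap 0.0372
t 2.4 box now [ 59.4  54.9 151.7] shift [ 0.3 -3.2 84.7] turn 0.01 F [-0.   0.9 -0.3] gap 0.0335
```

View pics/w2.png

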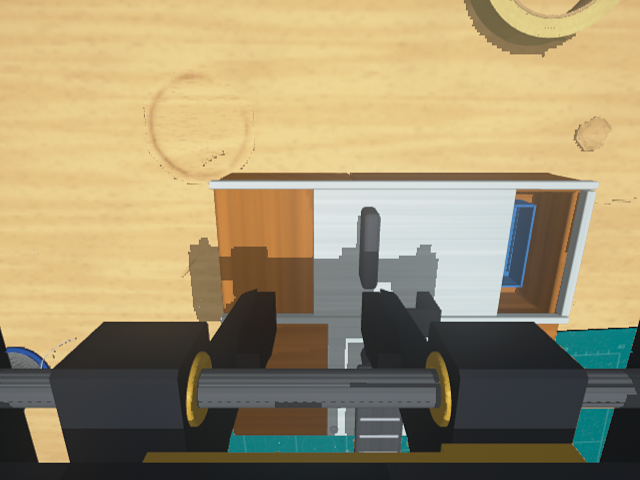

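The fingers are still closing. The rib (360–378, 207–290) stands to the right of them and is clear. Next I'll finish closing and descend to its left.

Emit:
move_arm:
  rows:
    - [1,[0,-6,0],0]
    - [1,[0,-6,0],0]
    - [1,[0,-6,0],0]
    - [1,[0,-6,0],0]
    - [1,[0,-6,0],0]
    - [1,[0,-6,25],0]
    - [1,[0,-6,55],0]
    - [1,[0,-6,83],0]

```text
t: 3.07
position: [0.6163, -0.0436, 0.0662]
orientation: [3.141, 0.027, 0.003]
contact_force: [0.4, -0.2, 0.2]
finger_gap: 0.0005
```

Emit:
move_arm:
  rows:
    - [1,[0,0,0],0]
    - [1,[0,0,0],0]
    - [1,[0,0,0],0]

```text
t: 3.32
position: [0.6167, -0.0437, 0.0679]
orientation: [3.141, 0.027, 0.003]
contact_force: [0.7, -0.2, 0.7]
finger_gap: 0.0004
```

```bash
python3 -c "
from h import *
go((60,1,67))"
```

```text
t 3.3167 box now [59.8 62.8 67.9] shift [ 0.  61.8  0.9] turn 0.16 F [ 0.7 -0.2  0.7] gap 0.0004
```

Emit:
move_arm:
  rows:
    - [1,[0,8,1],0]
    - [1,[0,14,1],0]
    - [1,[0,20,1],0]
    - [1,[0,26,1],0]
    - [1,[0,32,1],0]
    - [1,[0,38,1],0]
    - [1,[0,44,1],0]
    - [1,[0,50,1],0]

```text
t: 3.98
position: [0.6169, -0.0938, 0.0659]
orientation: [-3.141, -0.027, -0.001]
contact_force: [1.2, 1.4, 1.7]
finger_gap: 0.0003
```

Emit:
move_arm:
  rows:
    - [1,[0,3,0],0]
    - [1,[0,6,0],0]
    - [1,[0,9,0],0]
    - [1,[0,9,0],0]

```text
t: 4.32
position: [0.6167, -0.1034, 0.0656]
orientation: [3.141, 0.026, -0.0]
contact_force: [0.4, -0.3, 0.7]
finger_gap: 0.0005
```

```bash
python3 -c "
from h import *
go((60,1,67))"
```

```text
t 4.3167 box now [58.9  3.  65.6] shift [ 1.   2.  -1.4] turn 0.13 F [ 0.4 -0.3  0.7] gap 0.0005
```

Emit:
move_arm:
  rows:
    - [1,[0,1,0],0]
    - [1,[0,2,0],0]
    - [1,[0,3,0],0]
    - [1,[0,3,0],0]

```text
t: 4.65
position: [0.6164, -0.1055, 0.0655]
orientation: [3.141, 0.027, -0.001]
contact_force: [0.9, 0.7, -0.4]
finger_gap: 0.0006
```

Emit:
move_arm:
  rows:
    - [1,[0,1,0],0]
    - [1,[0,2,0],0]
    - [1,[0,3,0],0]
    - [1,[0,3,0],0]

```text
t: 4.98
position: [0.6165, -0.1084, 0.0656]
orientation: [-3.141, -0.027, 0.001]
contact_force: [-0.9, 2.2, -0.3]
finger_gap: 0.0004
```

Emit:
move_arm:
  rows:
    - [1,[0,1,0],0]
    - [1,[0,2,0],0]
    - [1,[0,3,0],0]
    - [1,[0,3,0],0]

```text
t: 5.32
position: [0.6165, -0.1086, 0.0656]
orientation: [-3.138, -0.03, 0.002]
contact_force: [0.1, 7.0, 1.2]
finger_gap: 0.0004
```

Emit:
move_arm:
  rows:
    - [1,[0,1,0],0]
    - [1,[0,2,0],0]
    - [1,[0,2,0],0]

```text
t: 5.57
position: [0.6165, -0.1087, 0.0656]
orientation: [-3.136, -0.032, 0.002]
contact_force: [-2.2, 9.2, 2.1]
finger_gap: 0.0004
```

```bash
python3 - <<'E'
from h import *
go((60,1,67))
f=grab_frame("top");im=f["pixels"]
cv2.imwrite("pics/c2.png",cv2.resize(im[192:312,255:407],None,fx=5,fy=5,interpolation=cv2.INTER_CUBIC))
E
```

```text
t 5.5667 box now [58.7 -2.2 65.6] shift [ 1.3 -3.2 -1.4] turn 0.34 F [-2.2  9.2  2.1] gap 0.0004
```

View pics/c2.png

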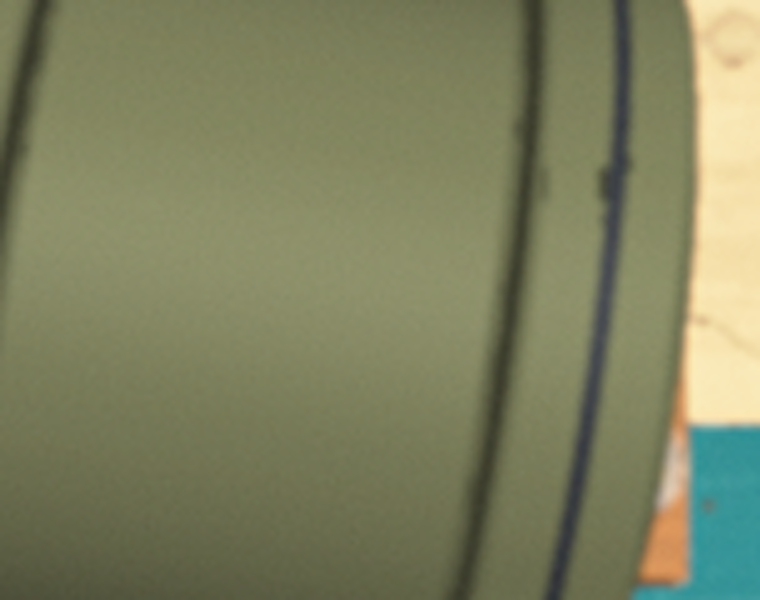

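The arm blocks that top view. The force ramped from 2 to 9 N with no motion, so the shutter is on its stop. I'll back off, rise, and go over the catch and fin.

Emit:
move_arm:
  rows:
    - [1,[0,-8,0],0]
    - [1,[0,-18,0],0]
    - [1,[0,-18,-35],0]
    - [1,[0,-18,-70],0]
    - [1,[0,-18,-105],0]
    - [0.0,[-35,-10,-115],0]
    - [0.0,[-70,0,-115],0]
    - [0.0,[-85,10,-115],0]

```text
t: 6.28
position: [0.528, -0.1262, 0.1819]
orientation: [3.14, 0.025, -0.004]
contact_force: [-1.5, -0.7, -0.7]
finger_gap: 0.0182
```

Emit:
move_arm:
  rows:
    - [0.0,[-35,3,0],0]
    - [0.0,[-60,3,0],0]
    - [0.0,[-60,3,0],0]
    - [0.0,[-60,3,0],0]

```text
t: 6.62
position: [0.4713, -0.1299, 0.1811]
orientation: [3.14, 0.024, -0.0]
contact_force: [0.9, 0.7, 1.1]
finger_gap: 0.0432
```

```bash
python3 - <<'E'
from h import *
go((-86,-18,130))
f=grab_frame("wrist");cv2.imwrite("pics/w3.png",f["pixels"]);np.savez("w3.npz",**f)
go((-86,-18,130))
for n,b in dict(ribFL=(35,-16.5,80),ribFR=(35,-26.5,80),finL=(-61,-33,108),finR=(-61,-67,108),catchRL=(-11.5,30,95),catchRR=(-11.5,-2,95)).items(): print(n,proj(f,b2w(b)).round(1))
E
```

```text
t 6.6167 box now [-86.8 -21.3 181.1] shift [ 0.8 -3.4 51.1] turn 0.08 F [0.9 0.7 1.1] gap 0.0432
t 6.6667 box now [-85.  -21.  181.2] shift [-1.1 -3.  51.1] turn 0.14 F [0.4 0.2 0.6] gap 0.0441
ribFL [310.5  44.1]
ribFR [327.4  44.1]
finL [338.1 213.6]
finR [395.2 213.7]
catchRL [231.5 126.5]
catchRR [285.8 126.5]
```

View pics/w3.png

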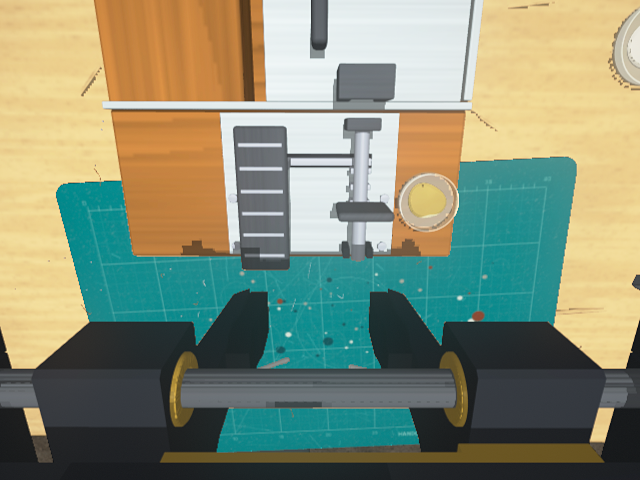

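The shutter is shut: the rib front edge is at (311–327,49), where the prediction puts it, and the keeper (337–396) lines up with the bolt. The dish at (428,202) is untouched. Next I'll line up one fingertip on the bar and one ahead of the fin, then go down.

Emit:
move_arm:
  rows:
    - [-0.1,[0,-3,20],0]
    - [-0.1,[0,-3,40],0]
    - [-0.1,[0,-3,60],0]
    - [-0.1,[0,-3,76],0]
    - [-0.1,[0,-3,80],0]
    - [-0.1,[0,-3,80],0]
    - [-0.1,[0,-3,80],0]
  newtons: 30

```text
t: 7.25
position: [0.4733, -0.126, 0.101]
orientation: [3.141, 0.028, 0.002]
contact_force: [0.5, -0.1, -0.3]
finger_gap: 0.0484
```

```bash
python3 - <<'E'
from h import *
go((-86,-18,86))
f=grab_frame("wrist");cv2.imwrite("pics/w4.png",f["pixels"])
E
```

```text
t 7.25 box now [-84.7 -17.5 101. ] shift [-1.3  0.5 15. ] turn 0.19 F [ 0.5 -0.1 -0.3] gap 0.0484
```

View pics/w4.png

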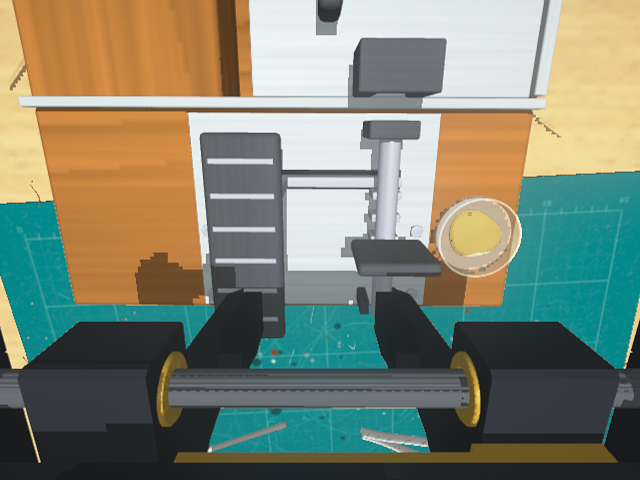

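The left tip (235–264, 290) is over the bar (215–284), and the right tip (375–410, 292) is in front of the fin (352–440, bottom edge 275). Both are well placed, so I'll press.

Emit:
move_arm:
  rows:
    - [-0.1,[0,0,4],0]
    - [-0.1,[0,0,8],0]
    - [-0.1,[0,0,12],0]
    - [-0.1,[0,0,16],0]
    - [-0.1,[0,0,16],0]
    - [-0.1,[0,0,16],0]

```text
t: 7.8
position: [0.4733, -0.1262, 0.0853]
orientation: [3.141, 0.027, 0.004]
contact_force: [0.6, 0.1, 7.1]
finger_gap: 0.0486
```

Emit:
move_arm:
  rows:
    - [-0.1,[0,0,1],0]
    - [-0.1,[0,0,2],0]
    - [-0.1,[0,0,2],0]

```text
t: 8.05
position: [0.4734, -0.1262, 0.0849]
orientation: [3.141, 0.027, 0.006]
contact_force: [-2.0, 0.5, 26.1]
finger_gap: 0.0484
```

Emit:
move_arm:
  rows:
    - [-0.1,[0,0,-1.5],0]
    - [-0.1,[0,0,-1.5],0]
    - [-0.1,[3,0,-1.5],0]
    - [-0.1,[6,0,-1.5],0]
    - [-0.1,[9,0,-1.5],0]
    - [-0.1,[12,0,-1.5],0]
    - [-0.1,[12,0,-1.5],0]

```text
t: 8.63
position: [0.4737, -0.1262, 0.0849]
orientation: [-3.141, -0.027, 0.031]
contact_force: [-16.8, -0.5, 27.6]
finger_gap: 0.049
```

Friction is holding the tip on the bar because the down force is too high at 27 N, so I'll ease it.

Emit:
move_arm:
  rows:
    - [-0.1,[0,0,-0.7],0]
    - [-0.1,[0,0,-1.4],0]
    - [-0.1,[0,0,-1.4],0]

```text
t: 8.88
position: [0.48, -0.126, 0.0857]
orientation: [-3.141, -0.027, 0.011]
contact_force: [-4.3, -0.8, 6.9]
finger_gap: 0.0483
```

Emit:
move_arm:
  rows:
    - [-0.1,[2,0,0],0]
    - [-0.1,[4,0,0],0]
    - [-0.1,[6,0,0],0]
    - [-0.1,[8,0,0],0]

```text
t: 9.22
position: [0.4846, -0.1259, 0.0853]
orientation: [-3.141, -0.026, 0.023]
contact_force: [-12.8, -1.0, 14.8]
finger_gap: 0.0484
```

Emit:
move_arm:
  rows:
    - [-0.1,[1,0,-0.7],0]
    - [-0.1,[2,0,-0.7],0]
    - [-0.1,[3,0,-0.7],0]
    - [-0.1,[4,0,-0.7],0]
    - [-0.1,[5,0,-0.7],0]
    - [-0.1,[6,0,-0.7],0]

```text
t: 9.72
position: [0.4929, -0.1257, 0.0858]
orientation: [-3.141, -0.026, 0.016]
contact_force: [-7.3, -1.2, 6.7]
finger_gap: 0.0485
```

Emit:
move_arm:
  rows:
    - [-0.1,[2,0,0],0]
    - [-0.1,[4,0,0],0]
    - [-0.1,[6,0,0],0]
    - [-0.1,[8,0,0],0]
    - [-0.1,[8,0,0],0]

```text
t: 10.13
position: [0.5016, -0.1256, 0.0858]
orientation: [-3.141, -0.026, 0.014]
contact_force: [-7.1, -0.8, 5.1]
finger_gap: 0.0483
```

Emit:
move_arm:
  rows:
    - [-0.1,[2,0,0.2],0]
    - [-0.1,[4,0,0.2],0]
    - [-0.1,[6,0,0.2],0]
    - [-0.1,[8,0,0.2],0]
    - [-0.1,[8,0,0.2],0]

```text
t: 10.55
position: [0.5097, -0.1255, 0.0857]
orientation: [-3.141, -0.026, 0.014]
contact_force: [-6.8, -1.4, 6.2]
finger_gap: 0.0485
```

Emit:
move_arm:
  rows:
    - [-0.1,[2,0,0],0]
    - [-0.1,[4,0,0],0]
    - [-0.1,[6,0,0],0]
    - [-0.1,[6,0,0],0]

```text
t: 10.88
position: [0.5157, -0.1255, 0.0857]
orientation: [-3.141, -0.026, 0.014]
contact_force: [-7.4, -0.5, 6.4]
finger_gap: 0.0488
```

Emit:
move_arm:
  rows:
    - [-0.1,[1,0,0],0]
    - [-0.1,[2,0,0],0]
    - [-0.1,[3,0,0],0]
    - [-0.1,[3,0,0],0]

```text
t: 11.22
position: [0.5171, -0.1255, 0.0857]
orientation: [-3.141, -0.025, 0.018]
contact_force: [-9.0, -0.5, 9.4]
finger_gap: 0.0485
```

Emit:
move_arm:
  rows:
    - [-0.1,[1,0,0],0]
    - [-0.1,[2,0,0],0]
    - [-0.1,[2,0,0],0]

```text
t: 11.47
position: [0.5172, -0.1255, 0.0856]
orientation: [-3.141, -0.024, 0.024]
contact_force: [-11.8, 0.8, 13.2]
finger_gap: 0.0483
```

Emit:
move_arm:
  rows:
    - [-0.1,[1,0,-0.5],0]
    - [-0.1,[2,0,-0.8],0]
    - [-0.1,[3,0,-0.8],0]
    - [-0.1,[3,0,-0.8],0]

```text
t: 11.8
position: [0.5174, -0.1255, 0.0858]
orientation: [-3.141, -0.022, 0.033]
contact_force: [-14.7, 0.2, 11.3]
finger_gap: 0.0482
```

```bash
python3 - <<'E'
from h import *
go((-40,-18,86))
f=grab_frame("wrist");im=f["pixels"];cv2.imwrite("pics/w5.png",im)
for n,b in dict(finF_L=(-31,-33,108),finF_R=(-31,-67,108),finRear_home=(-25,-50,108)).items(): print(n,proj(f,b2w(b)).round(1))
E
```

```text
t 11.8 box now [-40.7 -17.6  85.8] shift [ 0.7  0.4 -0.3] turn 0.0 F [-14.7   0.2  11.3] gap 0.0482
finF_L [360.7 317.5]
finF_R [453.6 317.5]
finRear_home [408.4 302.8]
```

View pics/w5.png

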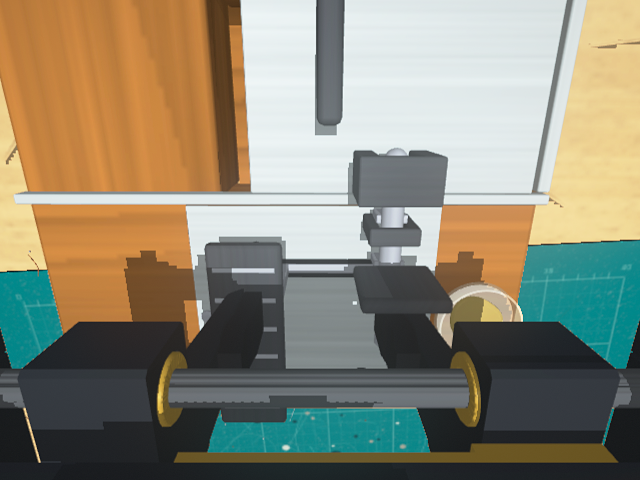

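The wrist view shows the bolt's end through and behind the keeper at (397,152), and the fin (355–450, 267–312) at its home position. The force rose to 15 N with no motion, so it is on its stop. Now I'll let the catch up slowly, with light forward contact, and then back away.

Emit:
move_arm:
  rows:
    - [-0.1,[-3,0,-1],0]
    - [-0.1,[-4,0,-4],0]
    - [-0.1,[-4,0,-8],0]
    - [-0.1,[-4,0,-12],0]
    - [-0.1,[-4,0,-16],0]
    - [-0.1,[-4,0,-16],0]
    - [-0.1,[-10,0,-16],0]
    - [-0.1,[-18,0,-16],0]

```text
t: 12.52
position: [0.5102, -0.1253, 0.1026]
orientation: [3.141, 0.027, 0.002]
contact_force: [0.8, -0.1, -0.2]
finger_gap: 0.0485
```

Emit:
move_arm:
  rows:
    - [-0.1,[0,0,-30],0]
    - [-0.1,[0,0,-60],0]
    - [-0.1,[0,0,-90],0]
    - [-0.1,[-20,0,-110],0]
    - [-0.1,[-20,0,-110],0]
    - [-0.1,[-20,0,-110],0]

```text
t: 13.02
position: [0.4901, -0.126, 0.2139]
orientation: [3.141, 0.026, 0.004]
contact_force: [0.9, 0.8, -0.7]
finger_gap: 0.0484
```

```bash
python3 - <<'E'
from h import *
go((-40,-18,86))
f=grab_frame("wrist");im=f["pixels"];cv2.imwrite("pics/w6.png",im)
for n,b in dict(upRL=(-11.5,30,95),upRR=(-11.5,-2,95),upFL=(-103.5,30,95),upFR=(-103.5,-2,95),dnRL=(-11.5,30,85),dnRR=(-11.5,-2,85),dnFL=(-103.5,30,85),dnFR=(-103.5,-2,85),finFL=(-31,-33,108),finFR=(-31,-67,108),ribFL=(35,-16.5,80),dish=(-55,-101,50)).items(): print(n,proj(f,b2w(b)).round(1))
E
```

```text
t 13.0167 box now [-67.9 -17.7 213.9] shift [ 27.6   0.2 128. ] turn 0.15 F [ 0.9  0.8 -0.7] gap 0.0484
upRL [249.3 155.2]
upRR [295.8 155.3]
upFL [255.6 278.9]
upFR [297.7 279. ]
dnRL [251.8 154.1]
dnRR [296.6 154.2]
dnFL [257.7 273.9]
dnFR [298.4 274. ]
finFL [341.4 186.6]
finFR [392.1 186.7]
ribFL [317.   84.7]
dish [418.  204.5]
```

View pics/w6.png

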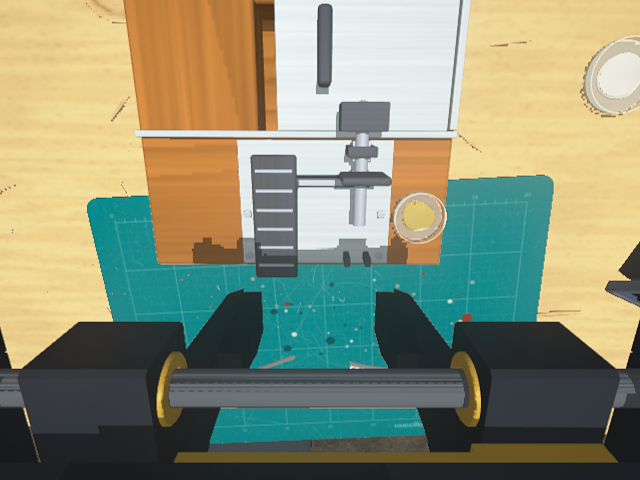

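```bash
python3 - <<'E'
from h import *
a=dict(np.load("w1.npz"));b=dict(np.load("w3.npz"));c=grab_frame("wrist")
for f,p in((a,(406,266.5)),(b,(428.5,202)),(c,(418.5,217))):print("dish1",w2b(ray(f,*p,.057)).round(1))
for f,p in((a,(282.5,318)),(c,(277,277))):print("bar front mid @95",w2b(ray(f,*p,.095)).round(1),"@85",w2b(ray(f,*p,.085)).round(1))
g=get_obs();print(g["contact_force"],g["t"])
E
```

```text
dish1 [ -64.8 -101.3   57. ]
dish1 [ -64.2 -101.4   57. ]
dish1 [-63.9 -99.7  57. ]
bar front mid @95 [-100.4   14.7   95. ] @85 [-106.    15.8   85. ]
bar front mid @95 [-101.6   13.9   95. ] @85 [-105.8   15.1   85. ]
[-0.60495754  0.04534482 -0.31163111] 13.1167
```

```bash
python3 -c "
from cell import *
print(close_job())"
```

```text
the job is handed in; nothing more can be done
None
```

The box is closed up and the job is handed in, at about 13 s of the 51 s allowed. No check disagreed, though "fully home" rests on force and pictures because the joint travel can't be read directly.

- **Shutter:** I pushed the grip with the shut fingertips until it reached its stop. The force rose to 9 N with no further motion, and the wrist picture showed the rib at its shut position and the keeper in line with the bolt.
- **Catch and bolt:** One fingertip held the catch about 9–10 mm down, with the measured tip height staying at 85–86 mm. The other fingertip pushed the fin until the bolt stopped; the force rose to 15 N and the bolt's end showed behind the keeper.
- **Release:** I let the catch up, then backed away. The last wrist picture showed the catch bar at its raised height, the fin at its home position and the shutter still shut.
- **Dishes and reel:** The dish on the box had not moved, within the 1–2 mm I can measure. I didn't measure the solder reel or the other dish, but the arm never went near them.
- **Snag:** My first push on the fin stuck because I was pressing the catch with about 27 N. I eased that to about 7 N, with the catch still held down, and the push then went through.
- **At hand-in:** The robot was touching nothing.

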